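# Close the flask holder's jaw to the gauge mark with the knurled wheel

## Task

Set the width of the flask holder: put a fingertip on top of the knurled wheel and roll it, stroke by stroke with a light touch, until the moving jaw has closed up so that the line on its pointer meets the line on the gauge block, then take the hand away. Work only through the wheel: do not push the jaw or the gauge block, and leave the flask and everything else on the bench where it is.

Things in the scene. Friction and masses are not known exactly. Their poses are not given: they have to be found in the camera images.
- holder: Low black flask holder, fixed to the bench. Plate 182 (x, from -75 to +107) by 270 (y) by 12 mm; origin at bench level, mid-length in y. Along its y from - to +: knurled wheel, moving jaw, flask, fixed jaw (bar with inner face at y = +95 mm, top 38 mm above the bench). Jaw pointer and gauge block lie along its +x edge.
- wheel: Knurled metal adjuster wheel: 56 mm diameter, 22 mm wide, on edge at the holder's -y end. Origin at its centre, holder x = 0, y = -100 mm, 38 mm above the bench; it turns about its x, which is the holder's x. Rolling its top along the holder's +y closes the gap: 8 mm of jaw per rad, i.e. per 28 mm of fingertip travel. It stays where left and can be rolled back.
- wheel_top (a point): Top of the wheel, straight above its centre, 66 mm above the bench. The wheel does not yield downward; it turns easily (0.5 N at the rim), so a fingertip pressed on it with 2 to 10 N and drawn along the holder's y rolls it without slipping. Cheek blocks beside it (holder x 13 to 23 mm either side, y +-22 mm) end 56 mm above the bench.
- jaw: Moving jaw, a dark bar 130 mm long (holder x) and 14 mm thick, top 37 mm above the bench, with a pointer arm at its +x end. Origin at the middle of its inner face (the face to the flask), 12 mm above the bench; axes as the holder's. It slides along the holder's y, driven only by the wheel.
- jaw_pointer (a point): Outer (+x) end of the dark line (4 mm wide) along the top of the jaw's pale metal pointer arm (arm 14 mm wide), 20.6 mm above the bench; moves with the jaw.
- gauge_mark (a point): Inner end of the dark line (4 mm wide) across the small pale metal gauge block (18 x 22 mm, 8.6 mm high) on the plate's +x edge, 20.6 mm above the bench; axes as the holder's. The jaw is set when its pointer line runs on in this line: equal holder y, ends 2 mm apart in x. The block's y differs each time, always on the + side of the pointer at the start.
- flask: Clear flat culture flask lying in the holder between the jaws, body 60 x 50 x 26 mm, neck and green cap towards the holder's -x, 97 mm long in all; light and loose. Origin at its underside, 18 mm from the body's middle towards the cap. When the jaw is at the mark it is still about 8 mm or more clear of the flask.
- bottle: Bystander, loose: round closed bottle, 52 mm across, 110 mm tall. Origin at the centre of its underside.
- beaker: Bystander, loose: open glass beaker, 68 mm across, 85 mm tall. Origin at the centre of its underside.
- dishes: Bystander, loose: stack of three clear dishes, 60 mm across, 45 mm tall. Origin at the centre of its underside.
- slide_box: Bystander, loose: flat box, 87 x 34 x 30 mm. Origin at the centre of its underside.
- timer: Bystander, loose: bench timer, 75 x 60 x 22 mm. Origin at the centre of its underside.
- pen: Bystander, loose: marker pen lying flat, 126 mm long, 12 mm thick. Origin at the centre of its underside.

How it is judged:
By the outcome, as a careful person would: the job done as asked, in the order asked, and still so for the second after the job is handed in, with the robot touching nothing.
It also fails if it takes over 48 s, if anything falls off the work surface, if the arm or the gripper's body presses on something with over 40 N, if the wrist force passes 120 N, or if a joint passes its speed limit or range.

## Robot

A 7-joint arm with a two-finger parallel gripper is mounted at the origin on the work surface. World frame = base frame: x ahead of the robot, y to its left, z up, the work surface at z = 0. Lengths are in m, angles in rad, forces in N, time in s.
With the tool pointing down it reaches from about 0.4 to 0.85 m from the base axis. Payload 6.9 kg.
Tool frame: the origin (TCP) lies on the centre line of the jaws, within the pads' length; the fingertips stand nose_length ahead of it and the grasp point (between the pads) lies 8 mm behind it (nose_length is the distance from the TCP to the fingertips, in m); z points along the fingers, x is the direction in which the jaws open and shut, and the axes are right-handed (so a half turn about z gives the same grasp; the last joint's range is limited). The gripper opens to 85 mm and grips with 20 to 120 N. Pads are 22 mm wide; open, the fingers measure 114 mm over their backs; the gripper's body (76 mm by 85 mm) begins 54 mm behind the grasp point. The pads swing forward as they close: fully open they stand 13 mm farther back than shut.
Start: joints at [1.258, 0.507, -0.238, 1.5, 0.126, 1.149, -0.155], TCP at [0.254, -0.571, 0.242] pointing down, gripper open.
Joint ranges: [-3.08, 3.08], [-0.24, 2.05], [-1.43, 1.35], [0, 2.5], [-1.52, 4.66], [0.17, 1.96], [-2.89, 2.89]. Speed limits (rad/s): [2.39, 2.39, 3.14, 3.14, 3.14, 3.14, 3.14].

## Interface

Orientations are given as a unit quaternion [x, y, z, w].
In Python, from workcell import * gives the robot as it stands. The module is installed in compiled form; this text tells all that it offers.
- The arm moves only by the tool play_rows, never from a script. Its argument "commands" is a list of rows, each an object with "linear": the shift along the world's x, y, z in mm, a list of three; "rot": the turn, a rotation vector about the world's x, y, z in rad, a list of three; "hand": the closure, from 0 (fully open) to 1 (shut). In form: [{"linear": [dx, dy, dz], "rot": [wx, wy, wz], "hand": hand}, ...]. A call has 1 to 10 rows; each row shifts and turns the pose as measured when the row begins; what a row does not reach is not made up. A row lasts 1/8 s, in which the tool goes at most 62.5 mm and 10.7 degrees, less where a joint would pass 70% of its speed; a pose out of reach is approached as far as the arm can. A call with a gripper value outside its range is refused whole. The fingers move at their own pace and stop on an object; "force" is the grip in N (left out, the last holds). Time passes only in rows, so rows that do not move let the fingers close. It gives the time, the measured TCP pose, the force and the opening at its end, in the units of the state.
- get_obs(): the state, without advancing time (a new reading comes with each control period).
- read_camera(name): name is "scene" or "side" or "wrist"; returns (picture, depth): 384x512x3 uint8, red, green, blue; 384x512 float32, m along the optical axis (not along the pixel's ray), 0 where there is no reading.
- camera_params(name): a dict with "fx", "fy", "cx", "cy" (pixels), "k1" (the pictures are not rectified: a ray, as slopes to the right and down, at radius r is drawn at 1 + k1 r^2 times it, then the intrinsics apply), "R" (3x3) and "t" (3): a world point X has camera coordinates R X + t; the wrist camera has in their place "T_tool_cam" (4x4, takes a point from camera to tool coordinates, whose origin is the TCP and whose axes are the tool frame's). Camera axes: x right, y down, z forward; pixel columns grow to the right and rows downward; lengths in m; the calibration is good to about 2 mm. A picture is of the moment at which its call begins: read the wrist's pose just before it. camera_params takes no time and is no camera call.
- close_job(): hands the job in, once; it reports no verdict.
The state is a dict: "t": time; "joint_pos": joint angles; "joint_vel": joint speeds; "joint_torque": joint torques, N m; "tcp_pos": TCP position; "ee_rot": TCP orientation; "contact_force": force on the tool from outside, world axes, zero at the start; "ft_torque": the same for the moment, N m; "grip_width": finger opening in m.
Only numpy, scipy, OpenCV 4.12 (cv2) and the standard library are available. Lean on these libraries where they do the work, as an engineer would, in place of code of your own. Each camera call takes 0.05 s, during which the arm holds its last target.

## Working session

There is one attempt and no reset: what is moved stays moved. The work goes in short steps, Python scripts to look and compute and a tool call to move; the robot and the scene stay as the last step left them, time stands still between calls to the robot, and variables do not carry over. Pictures are saved under pics/ and viewed, and the job is handed in when it is done.

Besides the shell and the picture viewer there is one more tool, called by a JSON object that holds its "method" and its "body", one argument or row to a line. play_rows: Moves the arm, as the interface text tells. Its arguments: {"type":"object","properties":{"commands":{"type":"array"},"force":{"type":"number"}},"required":["commands"]}

```bash
mkdir -p pics; python3 - <<'E'
from workcell import *
import cv2
o=get_obs()
for k in o: print(k,o[k])
for n in("scene","side","wrist"):
    p,d=read_camera(n); cv2.imwrite(f"pics/{n}0.png",p[:,:,::-1]); import numpy as np; np.save(f"/tmp/{n}0d.npy",d)
    print(n,camera_params(n))
E
```

```text
t 0.0
joint_pos [ 1.25749634  0.50835242 -0.23755449  1.50109896  0.12569846  1.14891023
 -0.15477277]
joint_vel [-0.00041819 -0.00041262 -0.00116406  0.00069302 -0.00157129  0.00016667
  0.00066513]
joint_torque [ 6.11476316e-04 -6.20586848e+01 -2.18639687e+00 -2.49652988e+01
  1.27344055e-02  1.20692333e-02 -1.52246599e-05]
tcp_pos [ 0.25391814 -0.57058127  0.24143332]
ee_rot [ 8.38666684e-01 -5.44644291e-01 -7.49534948e-04 -4.78125649e-04]
contact_force [ 0.36993558 -0.41063318 -0.23376701]
ft_torque [-0.03765778 -0.01868607 -0.01712028]
grip_width 0.0856357639858818
scene {'fx': 472.3146252900808, 'fy': 472.3146252900808, 'cx': 251.07124178829486, 'cy': 188.17822130822796, 'k1': 0.036981517626141505, 'R': array([[ 0.24482998,  0.96955088, -0.00541905],
       [ 0.82036293, -0.21012975, -0.53183658],
       [-0.51678133,  0.12576395, -0.84682967]]), 't': array([-0.19884883, -0.4061673 ,  1.384017  ])}
side {'fx': 370.9565749559883, 'fy': 370.9565749559883, 'cx': 250.03220058496635, 'cy': 193.08237169087303, 'k1': -0.002456130627665848, 'R': array([[ 0.9940774 , -0.10675414, -0.02033928],
       [-0.08427347, -0.63908382, -0.76450628],
       [ 0.0686157 ,  0.76169248, -0.64429532]]), 't': array([-0.57257961,  0.13610598,  0.82169098])}
wrist {'fx': 328.58118254065755, 'fy': 328.58118254065755, 'cx': 258.14580738666405, 'cy': 201.23014189998497, 'k1': -0.02629022868065525, 'T_tool_cam': array([[ 9.99999486e-01,  6.50948793e-04,  7.77083611e-04,
        -5.14956104e-04],
       [-8.63589854e-04,  9.48498163e-01,  3.16781454e-01,
        -8.16932581e-02],
       [-5.30853872e-04, -3.16781963e-01,  9.48498237e-01,
        -1.31610123e-01],
       [ 0.00000000e+00,  0.00000000e+00,  0.00000000e+00,
         1.00000000e+00]])}
```

View pics/scene0.png

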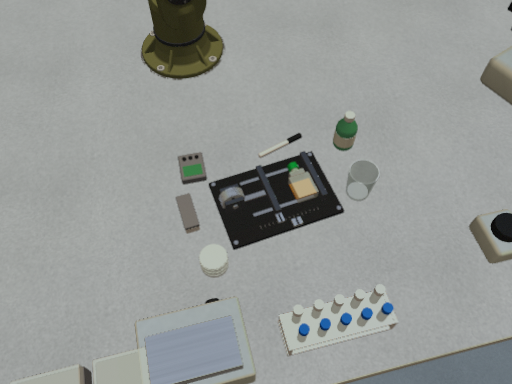

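View pics/side0.png

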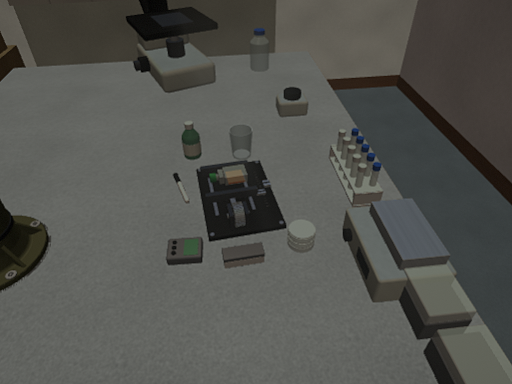

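View pics/wrist0.png

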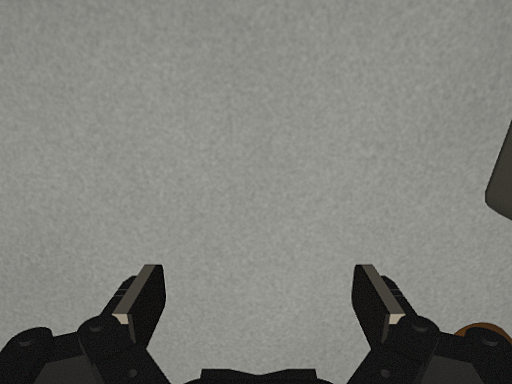

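```bash
cat > h.py <<'E'
import numpy as np, cv2
from workcell import *
from scipy.spatial.transform import Rotation as Rn
def cam(n,obs=None):
    c=camera_params(n)
    if n=="wrist":
        T=np.eye(4);T[:3,:3]=Rn.from_quat(obs["ee_rot"]).as_matrix();T[:3,3]=obs["tcp_pos"]
        W=T@c["T_tool_cam"]; return c,W[:3,:3],W[:3,3]
    return c,c["R"].T,-c["R"].T@c["t"]
def slopes(c,uv):
    K=np.array([[c["fx"],0,c["cx"]],[0,c["fy"],c["cy"]],[0,0,1]])
    return cv2.undistortPoints(np.array(uv,float).reshape(-1,1,2),K,np.array([c["k1"],0,0,0,0.])).reshape(-1,2)
def onplane(n,uv,z,obs=None):
    c,R,o=cam(n,obs); s=slopes(c,uv); d=np.c_[s,np.ones(len(s))]@R.T
    return o+d*((z-o[2])/d[:,2])[:,None]
def proj(n,X,obs=None):
    c,R,o=cam(n,obs); p=(np.atleast_2d(X)-o)@R; s=p[:,:2]/p[:,2:]; r2=(s**2).sum(1,keepdims=True)
    s=s*(1+c["k1"]*r2); return np.c_[s[:,0]*c["fx"]+c["cx"],s[:,1]*c["fy"]+c["cy"]]
def crop(fn,img,x0,y0,x1,y1,k): cv2.imwrite(fn,cv2.resize(img[y0:y1,x0:x1,::-1],None,fx=k,fy=k,interpolation=cv2.INTER_CUBIC))
E
python3 - <<'E'
import workcell; print([x for x in dir(workcell) if not x.startswith('_')]); print(getattr(workcell,'nose_length',None))
import cv2
p=cv2.imread('pics/scene0.png')[:,:,::-1];from h import crop
crop('pics/s1.png',p,195,140,350,255,5)
p=cv2.imread('pics/side0.png')[:,:,::-1];crop('pics/d1.png',p,185,150,300,245,6)
E
```

```text
['IKError', 'camera_params', 'close_job', 'get_obs', 'nose_length', 'read_camera']
0.011
```

View pics/s1.png

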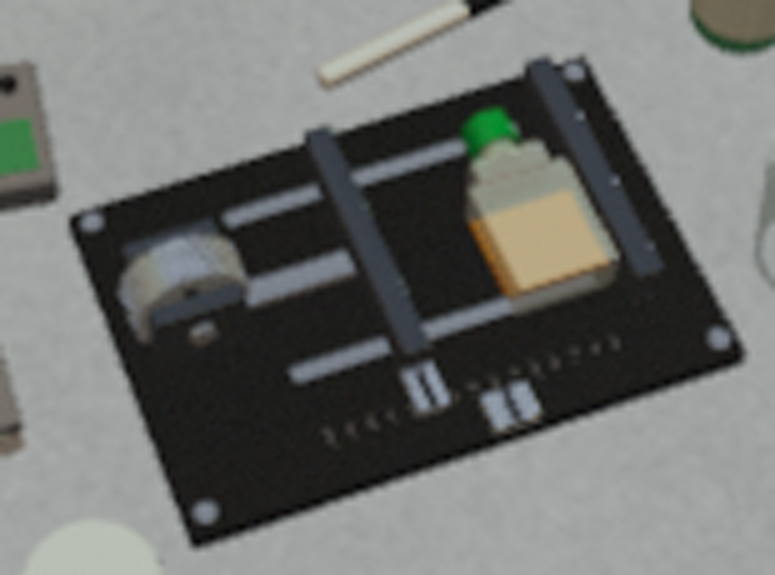

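View pics/d1.png

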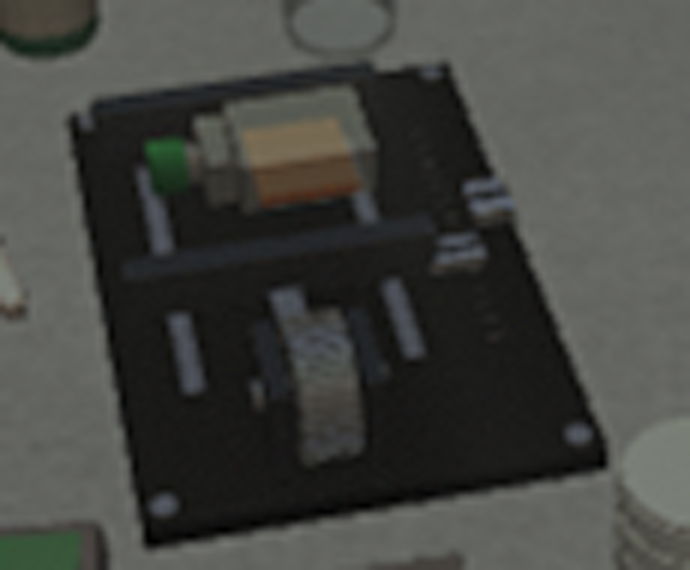

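```bash
cat >> h.py <<'E'
def un(pts,x0,y0,k): return (np.array(pts,float)+.5)/k-.5+[x0,y0]
def fitholder(P):  # P order: (-x,-y),(-x,+y),(+x,+y),(+x,-y) world
    L=np.array([[-.075,-.135],[-.075,.135],[.107,.135],[.107,-.135]])
    a=L-L.mean(0);b=P[:,:2]-P[:,:2].mean(0)
    th=np.arctan2((a[:,0]*b[:,1]-a[:,1]*b[:,0]).sum(),(a*b).sum())
    R=np.array([[np.cos(th),-np.sin(th)],[np.sin(th),np.cos(th)]])
    t=P[:,:2].mean(0)-R@L.mean(0); return th,R,t,P[:,:2]-(L@R.T+t)
E
python3 - <<'E'
from h import *
A=un([(72,218),(585,58),(743,357),(195,546)],195,140,5)
B=un([(147,546),(68,117),(447,65),(608,466)],185,150,6)
for n,U,off,k,pg in(("scene",A,(195,140),5,[[(443,409),(415,364)],[(521,421),(507,387)]]),("side",B,(185,150),6,[[(478,243),(438,240)],[(510,198),(468,196)]])):
    P=onplane(n,U,.012); th,R,t,res=fitholder(P); print(n,th,t,(res*1e3).round(1).tolist())
    print(" wheeltop",R@[0,-.1]+t)
    for q in pg:
        X=onplane(n,un(q,*off,k),.0206)[:,:2]; print(((X-t)@R*1e3).round(1).tolist())
# wheel side hints
E
```

```text
scene 0.10742578629551054 [0.54272971 0.11964299] [[0.7, 2.7], [0.4, -0.8], [-1.1, -3.3], [0.0, 1.4]]
 wheeltop [0.55345164 0.02021945]
[[86.6, -8.7], [60.9, -11.8]]
[[104.4, 21.5], [86.3, 22.5]]
side 0.1051744627605281 [0.53927106 0.11423605] [[2.6, -2.1], [0.7, 2.8], [-1.3, 1.3], [-2.0, -2.0]]
 wheeltop [0.54976913 0.01478863]
[[86.0, -5.5], [70.0, 0.4]]
[[106.7, 20.9], [89.4, 26.5]]
```

{"method": "play_rows", "body": {
  "commands": [
    {"linear": [28,52,0],"rot": [0,0,0.126],"hand": 1},
    {"linear": [28,52,0],"rot": [0,0,0.126],"hand": 1},
    {"linear": [28,52,0],"rot": [0,0,0.126],"hand": 1},
    {"linear": [28,52,0],"rot": [0,0,0.126],"hand": 1},
    {"linear": [28,52,0],"rot": [0,0,0.126],"hand": 1},
    {"linear": [28,52,0],"rot": [0,0,0.126],"hand": 1},
    {"linear": [28,52,0],"rot": [0,0,0.126],"hand": 1},
    {"linear": [28,52,0],"rot": [0,0,0.126],"hand": 1},
    {"linear": [28,52,0],"rot": [0,0,0.126],"hand": 1},
    {"linear": [28,52,0],"rot": [0,0,0.126],"hand": 1}
  ],
  "force": 30
}}

```text
t: 1.4
tcp_pos: [0.5358, -0.0389, 0.2397]
ee_rot: [0.998, 0.068, -0.001, 0.002]
contact_force: [0.7, -1.3, 0.1]
grip_width: 0.0001
```

```bash
python3 - <<'E'
from h import *
o=get_obs(); R=Rn.from_quat(o["ee_rot"]).as_matrix(); print(o["t"],o["tcp_pos"],"yaw",np.arctan2(R[1,0],R[0,0]),"z",R[:,2],o["contact_force"],o["grip_width"])
E
```

```text
1.4 [ 0.53578229 -0.03893134  0.23973095] yaw 0.13668679314758275 z [-8.49828349e-04 -3.65678177e-03 -9.99992953e-01] [ 0.68043451 -1.31785188  0.09970785] 6.561717938684047e-05
```

{"method": "play_rows", "body": {
  "commands": [
    {"linear": [18,18,-20],"rot": [0,0,-0.03],"hand": 1},
    {"linear": [18,18,-20],"rot": [0,0,0],"hand": 1},
    {"linear": [18,18,-20],"rot": [0,0,0],"hand": 1},
    {"linear": [0,10,-20],"rot": [0,0,0],"hand": 1},
    {"linear": [0,0,0],"rot": [0,0,0],"hand": 1},
    {"linear": [0,0,0],"rot": [0,0,0],"hand": 1}
  ]
}}

```text
t: 2.15
tcp_pos: [0.5926, 0.0332, 0.157]
ee_rot: [0.998, 0.058, -0.0, 0.0]
contact_force: [0.6, 0.2, -0.2]
grip_width: 0.0002
```

```bash
python3 - <<'E'
from h import *
import json
o=get_obs(); p,d=read_camera("wrist"); np.savez("/tmp/w1.npz",p=p,d=d,q=o["ee_rot"],t=o["tcp_pos"])
print(o["t"],o["tcp_pos"],o["ee_rot"],o["contact_force"]); crop("pics/w1.png",p,0,0,512,384,1.5)
E
```

```text
2.15 [0.59262091 0.03322614 0.15699682] [ 9.98320660e-01  5.79256022e-02 -4.97017479e-04  4.86634615e-04] [ 0.64122947  0.24374945 -0.1696012 ]
```

View pics/w1.png

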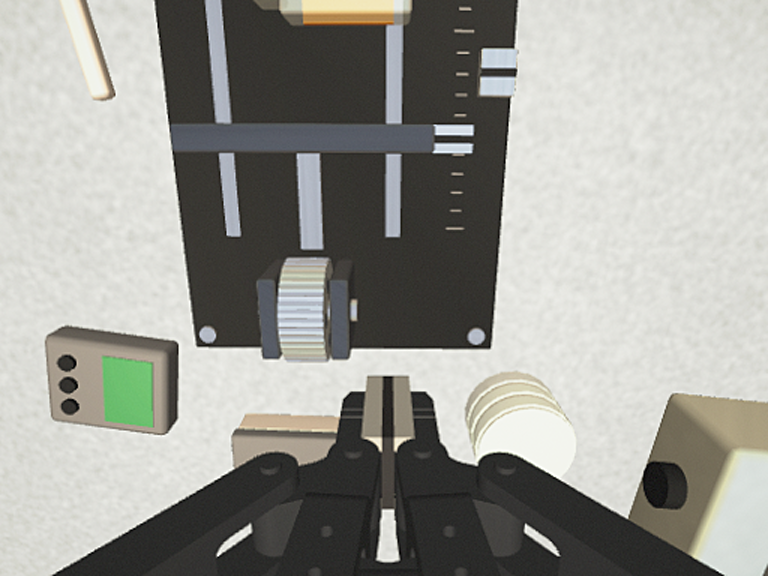

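```bash
cat >> h.py <<'E'
def load(f):
    z=np.load(f); return z["p"],z["d"],{"ee_rot":z["q"],"tcp_pos":z["t"]}
E
python3 - <<'E'
from h import *
p,d,o=load("/tmp/w1.npz")
c=lambda q:un(q,0,0,1.5)
E=onplane("wrist",c([(196,348),(491,349),(154,0),(518,0)]),.012,o)[:,:2]
print(E)
print("width",np.linalg.norm(E[1]-E[0]), "yaw bottom",np.arctan2(*(E[1]-E[0])[::-1]),"left",np.arctan2(-(E[2]-E[0])[0],(E[2]-E[0])[1]),"right",np.arctan2(-(E[3]-E[1])[0],(E[3]-E[1])[1]))
e=E[1]-E[0]; th=np.arctan2(e[1],e[0]); R=np.array([[np.cos(th),-np.sin(th)],[np.sin(th),np.cos(th)]])
t=(E[0]+E[1])/2-R@[.016,-.135]
print("th",th,"t",t,"wheel",R@[0,-.1]+t)
f=lambda q,z:((onplane("wrist",c(q),z,o)[:,:2]-t)@R*1e3).round(1).tolist()
print("cheek",f([(258,280),(275,280),(262,358),(279,358),(333,280),(350,280),(333,358),(349,358)],.056))
print("pointer",f([(473,141),(434,138)],.0206),"gauge",f([(480,72),(516,73)],.0206))
print("wheel edges z66",f([(280,300),(330,300)],.066))
m=d[200:212,190:218]; print(m.min())
# depth highest points on wheel
ys,xs=np.mgrid[170:242,185:222]; cc,Rw,ow=cam("wrist",o); s=slopes(cc,np.c_[xs.ravel(),ys.ravel()]); X=ow+np.c_[s,np.ones(len(s))]*d[ys.ravel(),xs.ravel()][:,None]@Rw.T
k=X[:,2]>np.percentile(X[:,2],85); print("top pts",X[k].mean(0),X[:,2].max())
E
```

```text
[[ 4.80638047e-01 -2.05967034e-02]
 [ 6.60365362e-01 -3.07091354e-05]
 [ 4.60003624e-01  1.66605456e-01]
 [ 6.39753111e-01  1.87082844e-01]]
width 0.18090016007212187 yaw bottom 0.1139333188430049 left 0.10978217687333552 right 0.10971667118595836
th 0.1139333188430049 t [0.5392577  0.12199205] wheel [0.55062639 0.02264038]
cheek [[-20.7, -78.9], [-12.3, -78.9], [-22.0, -120.9], [-13.2, -120.9], [16.2, -78.8], [24.6, -78.8], [14.9, -120.8], [23.2, -120.7]]
pointer [[87.1, -13.8], [66.8, -12.4]] gauge [[88.8, 19.1], [106.8, 18.8]]
wheel edges z66 [[-8.2, -85.9], [15.6, -85.8]]
0.0
top pts [0.55219839 0.02483161 0.07165142] 0.28853294312747235
```

{"method": "play_rows", "body": {
  "commands": [
    {"linear": [-20,-11,-10],"rot": [0,0,0],"hand": 1},
    {"linear": [-20,-11,-20],"rot": [0,0,0],"hand": 1},
    {"linear": [0,0,-20],"rot": [0,0,0],"hand": 1},
    {"linear": [0,0,-15],"rot": [0,0,0],"hand": 1},
    {"linear": [0,0,0],"rot": [0,0,0],"hand": 1}
  ]
}}

```text
t: 2.82
tcp_pos: [0.5537, 0.0068, 0.0952]
ee_rot: [0.998, 0.055, 0.004, 0.002]
contact_force: [0.9, -0.0, 0.4]
grip_width: -0.0001
```

{"method": "play_rows", "body": {
  "commands": [
    {"linear": [-1,4,-10],"rot": [0,0,0],"hand": 1},
    {"linear": [0,0,-6],"rot": [0,0,0],"hand": 1},
    {"linear": [0,0,-2],"rot": [0,0,0],"hand": 1}
  ]
}}

```text
t: 3.2
tcp_pos: [0.554, 0.0116, 0.0774]
ee_rot: [0.998, 0.055, 0.005, 0.002]
contact_force: [-0.8, -0.3, -0.5]
grip_width: -0.0001
```

```bash
python3 - <<'E'
from h import *
o=get_obs();print(o["tcp_pos"],o["contact_force"]);s,d=read_camera("wrist");crop("pics/w2.png",s,0,0,512,384,1.5)
E
```

```text
[0.55400035 0.01156604 0.077449  ] [-0.80877169 -0.30491551 -0.51791706]
```

View pics/w2.png

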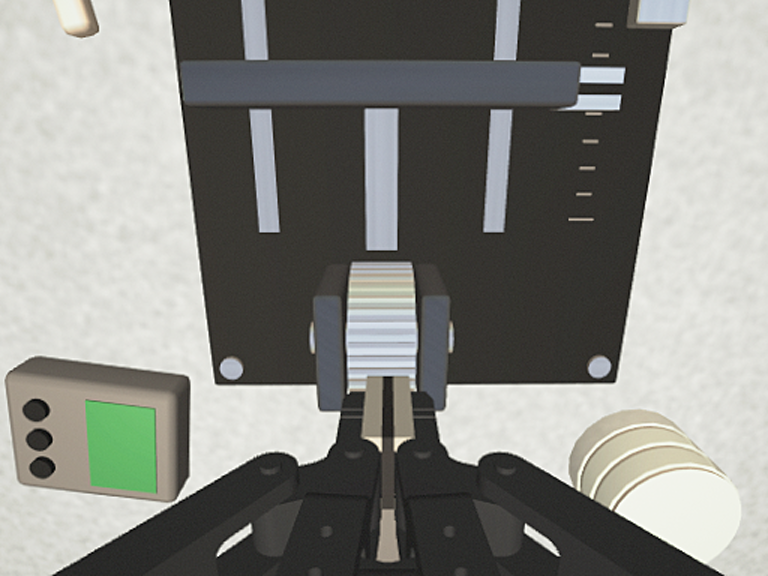

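{"method": "play_rows", "body": {
  "commands": [
    {"linear": [-2,0,-1.5],"rot": [0,0,0],"hand": 1},
    {"linear": [0,0,-1.5],"rot": [0,0,0],"hand": 1}
  ]
}}

```text
t: 3.5
tcp_pos: [0.5538, 0.0116, 0.0764]
ee_rot: [0.998, 0.055, 0.007, 0.002]
contact_force: [-6.9, -1.4, 17.8]
grip_width: 0.0002
```

{"method": "play_rows", "body": {
  "commands": [
    {"linear": [0,0,-0.3],"rot": [0,0,0],"hand": 1},
    {"linear": [-0.4,4,-0.4],"rot": [0,0,0],"hand": 1},
    {"linear": [-0.4,4,-0.4],"rot": [0,0,0],"hand": 1}
  ]
}}

```text
t: 3.88
tcp_pos: [0.5528, 0.019, 0.0771]
ee_rot: [0.998, 0.054, 0.008, 0.003]
contact_force: [-0.7, -0.5, 5.1]
grip_width: -0.0003
```

{"method": "play_rows", "body": {
  "commands": [
    {"linear": [-0.5,5,-0.4],"rot": [0,0,0],"hand": 1},
    {"linear": [-0.5,5,-0.4],"rot": [0,0,0],"hand": 1},
    {"linear": [-0.5,5,-0.5],"rot": [0,0,0],"hand": 1}
  ]
}}

```text
t: 4.25
tcp_pos: [0.5511, 0.0346, 0.0766]
ee_rot: [0.998, 0.054, 0.008, 0.004]
contact_force: [-0.7, -0.4, 1.7]
grip_width: 0.0002
```

```bash
python3 - <<'E'
from h import *
o=get_obs();print(o["tcp_pos"],o["contact_force"]);s,d=read_camera("wrist");crop("pics/w3.png",s,0,0,512,384,1.5)
E
```

```text
[0.55112603 0.03460038 0.0766232 ] [-0.71799844 -0.40654839  1.69786981]
```

View pics/w3.png

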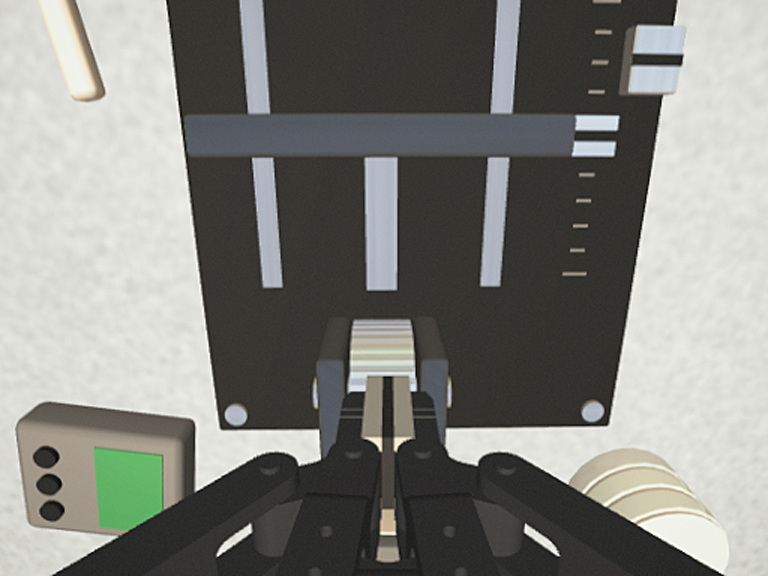

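```bash
cat >> h.py <<'E'
def gap(ptr,gau,k,o,x0=0,y0=0,th=.110):
    X=onplane("wrist",un([ptr,gau],x0,y0,k),.0206,o)[:,:2]; e=X[1]-X[0]
    return (np.array([e@[np.cos(th),np.sin(th)],e@[-np.sin(th),np.cos(th)]])*1e3).round(2)
E
python3 - <<'E'
from h import *
o=get_obs(); print(gap((617,136),(633,60),1.5,o)); p,d,o1=load("/tmp/w1.npz"); print(gap((473,141),(480,72),1.5,o1))
E
```

```text
[ 2.09 25.41]
[ 1.58 32.94]
```

{"method": "play_rows", "body": {
  "commands": [
    {"linear": [0,0,10],"rot": [0,0,0],"hand": 1},
    {"linear": [1,-13,2],"rot": [0.007,0.016,0],"hand": 1},
    {"linear": [1,-13,0],"rot": [0,0,0],"hand": 1},
    {"linear": [0,0,-5],"rot": [0,0,0],"hand": 1},
    {"linear": [0,0,0],"rot": [0,0,0],"hand": 1}
  ]
}}

```text
t: 4.92
tcp_pos: [0.5534, 0.0095, 0.0845]
ee_rot: [0.998, 0.055, 0.001, -0.001]
contact_force: [0.5, 0.6, -0.6]
grip_width: -0.0
```

{"method": "play_rows", "body": {
  "commands": [
    {"linear": [-1,0,-5],"rot": [0,0,0],"hand": 1},
    {"linear": [0,0,-2],"rot": [0,0,0],"hand": 1},
    {"linear": [0,0,-0.5],"rot": [0,0,0],"hand": 1}
  ]
}}

```text
t: 5.3
tcp_pos: [0.5521, 0.0106, 0.0766]
ee_rot: [0.998, 0.056, 0.001, -0.001]
contact_force: [-0.2, -1.3, 7.2]
grip_width: 0.0001
```

{"method": "play_rows", "body": {
  "commands": [
    {"linear": [-0.5,5,-0.3],"rot": [0,0,0],"hand": 1},
    {"linear": [-0.5,5,-0.4],"rot": [0,0,0],"hand": 1},
    {"linear": [-0.5,5,-0.4],"rot": [0,0,0],"hand": 1},
    {"linear": [-0.5,5,-0.5],"rot": [0,0,0],"hand": 1},
    {"linear": [-0.5,4,-0.5],"rot": [0,0,0],"hand": 1}
  ]
}}

```text
t: 5.92
tcp_pos: [0.5495, 0.0346, 0.0766]
ee_rot: [0.998, 0.055, 0.001, 0.0]
contact_force: [0.7, -0.6, 1.5]
grip_width: 0.0001
```

```bash
python3 - <<'E'
from h import *
o=get_obs();print(o["tcp_pos"],o["contact_force"]);s,d=read_camera("wrist");crop("pics/w4.png",s,256,0,512,200,3)
E
```

```text
[0.54946962 0.03462786 0.07660898] [ 0.67443816 -0.63987398  1.466437  ]
```

View pics/w4.png

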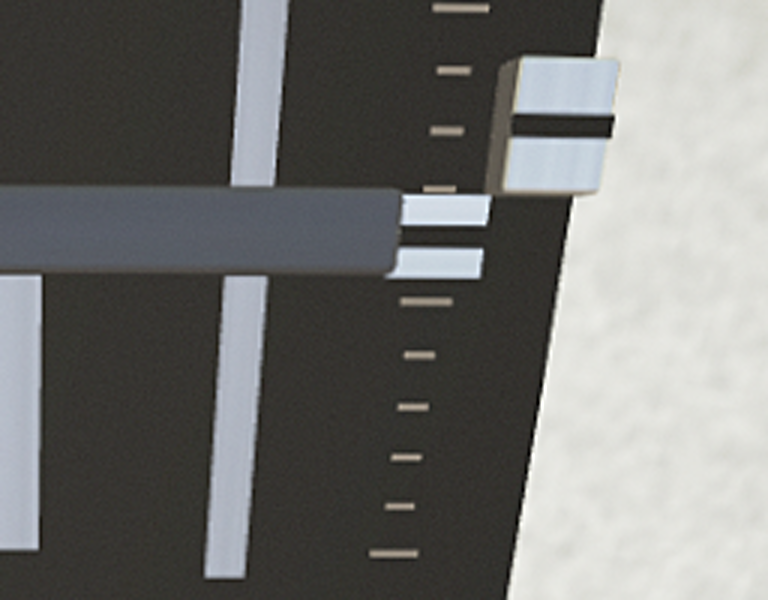

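```bash
python3 - <<'E'
from h import *
o=get_obs(); print(gap((486,238),(511,125),3,o,256,0))
E
```

```text
[ 1.7  18.72]
```

{"method": "play_rows", "body": {
  "commands": [
    {"linear": [0,0,10],"rot": [0,0,0],"hand": 1},
    {"linear": [1.5,-13,2],"rot": [0,0,0],"hand": 1},
    {"linear": [1.5,-13,0],"rot": [0,0,0],"hand": 1},
    {"linear": [0,0,-5],"rot": [0,0,0],"hand": 1},
    {"linear": [0,0,-5],"rot": [0,0,0],"hand": 1},
    {"linear": [0,0,-2],"rot": [0,0,0],"hand": 1},
    {"linear": [0,0,-0.5],"rot": [0,0,0],"hand": 1}
  ]
}}

```text
t: 6.85
tcp_pos: [0.5527, 0.0062, 0.0755]
ee_rot: [0.998, 0.055, 0.001, -0.0]
contact_force: [-1.3, -1.6, 8.2]
grip_width: 0.0001
```

{"method": "play_rows", "body": {
  "commands": [
    {"linear": [-0.5,5,0.0],"rot": [0,0,0],"hand": 1},
    {"linear": [-0.5,5,-0.2],"rot": [0,0,0],"hand": 1},
    {"linear": [-0.5,5,-0.4],"rot": [0,0,0],"hand": 1},
    {"linear": [-0.5,5,-0.5],"rot": [0,0,0],"hand": 1},
    {"linear": [-0.5,5,-0.5],"rot": [0,0,0],"hand": 1},
    {"linear": [0,3,-0.5],"rot": [0,0,0],"hand": 1}
  ]
}}

```text
t: 7.6
tcp_pos: [0.5497, 0.0345, 0.0765]
ee_rot: [0.998, 0.055, 0.001, 0.002]
contact_force: [-2.3, -0.7, 3.0]
grip_width: -0.0003
```

```bash
python3 - <<'E'
from h import *
o=get_obs();print(o["tcp_pos"],o["contact_force"]);s,d=read_camera("wrist");crop("pics/w5.png",s,256,0,512,200,3)
E
```

```text
[0.54966099 0.0344726  0.07649757] [-2.29820586 -0.68837807  2.96841637]
```

View pics/w5.png

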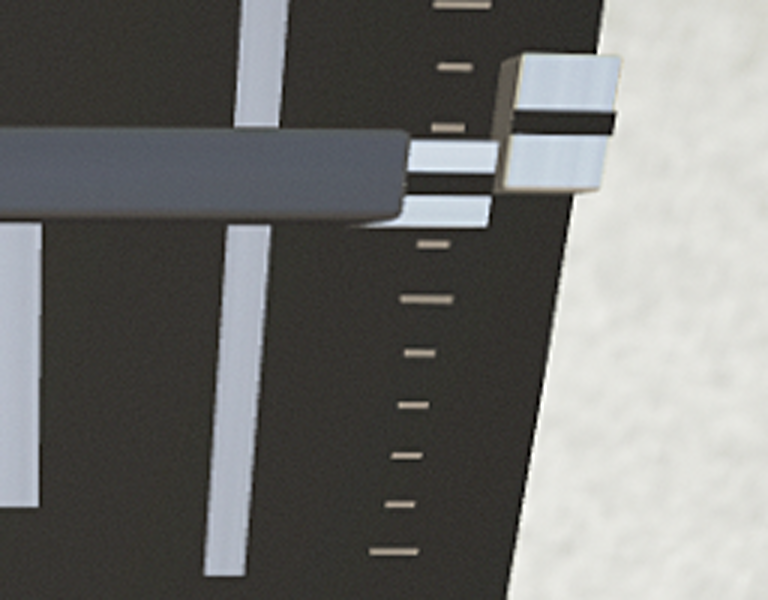

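```bash
python3 - <<'E'
from h import *
o=get_obs(); print(gap((495,183),(512,121),3,o,256,0))
E
```

```text
[ 1.49 10.08]
```

{"method": "play_rows", "body": {
  "commands": [
    {"linear": [0,0,10],"rot": [0,0,0],"hand": 1},
    {"linear": [1.5,-12,2],"rot": [0.003,0.002,0],"hand": 1},
    {"linear": [1.5,-11,0],"rot": [0,0,0],"hand": 1},
    {"linear": [0,0,-5],"rot": [0,0,0],"hand": 1},
    {"linear": [0,0,-5],"rot": [0,0,0],"hand": 1},
    {"linear": [0,0,-1.5],"rot": [0,0,0],"hand": 1},
    {"linear": [0,0,-0.5],"rot": [0,0,0],"hand": 1}
  ]
}}

```text
t: 8.52
tcp_pos: [0.5533, 0.009, 0.0761]
ee_rot: [0.998, 0.055, 0.001, 0.001]
contact_force: [-3.3, -2.4, 10.5]
grip_width: 0.0001
```

{"method": "play_rows", "body": {
  "commands": [
    {"linear": [-0.5,5,0.0],"rot": [0,0,0],"hand": 1},
    {"linear": [-0.5,5,-0.3],"rot": [0,0,0],"hand": 1},
    {"linear": [-0.5,5,-0.4],"rot": [0,0,0],"hand": 1},
    {"linear": [-0.5,5,-0.5],"rot": [0,0,0],"hand": 1},
    {"linear": [-0.5,4,-0.5],"rot": [0,0,0],"hand": 1}
  ]
}}

```text
t: 9.15
tcp_pos: [0.5505, 0.0337, 0.0767]
ee_rot: [0.998, 0.055, 0.001, 0.003]
contact_force: [-0.9, 0.2, 1.9]
grip_width: -0.0
```

```bash
python3 - <<'E'
from h import *
o=get_obs();print(o["tcp_pos"],o["contact_force"]);s,d=read_camera("wrist");crop("pics/w6.png",s,384,0,512,100,6)
E
```

```text
[0.55048798 0.03366929 0.0766913 ] [-0.90204914  0.19164055  1.91238092]
```

View pics/w6.png

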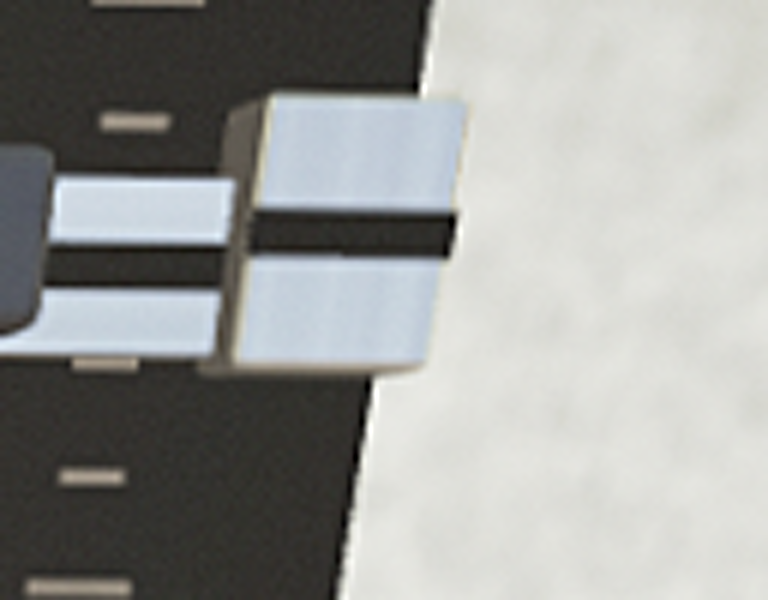

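```bash
python3 - <<'E'
from h import *
o=get_obs(); print(gap((224,268),(251,232),6,o,384,0)); print(gap((48,265),(224,268),6,o,384,0),gap((251,232),(455,236),6,o,384,0))
E
```

```text
[1.95 2.91]
[15.55 -0.03] [18.11 -0.02]
```

{"method": "play_rows", "body": {
  "commands": [
    {"linear": [0,0,10],"rot": [0,0,0],"hand": 1},
    {"linear": [1,-8,2],"rot": [0.005,0.002,0],"hand": 1},
    {"linear": [0,-8,0],"rot": [0,0,0],"hand": 1},
    {"linear": [0,0,-5],"rot": [0,0,0],"hand": 1},
    {"linear": [0,0,0],"rot": [0,0,0],"hand": 1}
  ]
}}

```text
t: 9.82
tcp_pos: [0.5514, 0.0164, 0.0835]
ee_rot: [0.998, 0.055, -0.0, -0.001]
contact_force: [0.0, -0.1, -0.2]
grip_width: 0.0001
```

```bash
python3 - <<'E'
from h import *
o=get_obs();print(o["tcp_pos"],o["contact_force"]);s,d=read_camera("wrist");crop("pics/w7.png",s,384,0,512,100,6);np.savez("/tmp/w7.npz",p=s,d=d,q=o["ee_rot"],t=o["tcp_pos"])
E
```

```text
[0.55140176 0.01635873 0.08346485] [ 0.02727997 -0.14519817 -0.1713032 ]
```

View pics/w7.png

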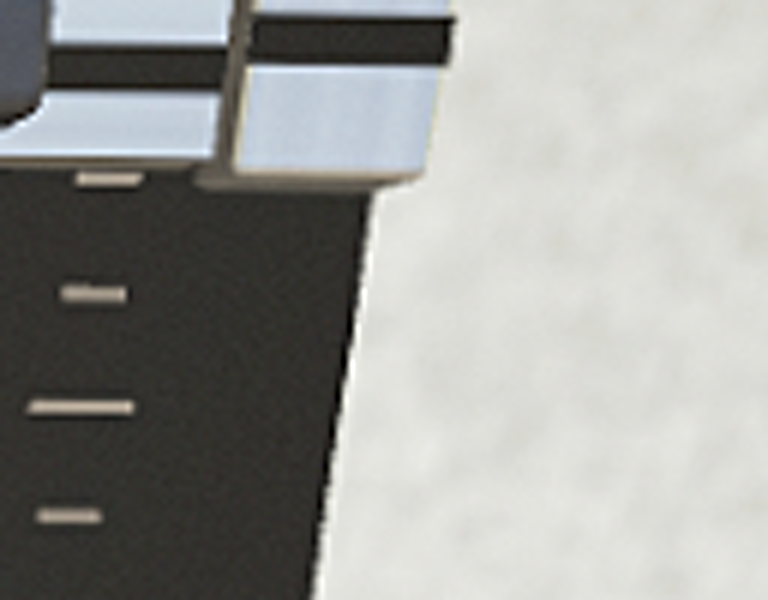

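```bash
python3 - <<'E'
from h import *
p,d,o=load("/tmp/w7.npz"); print(gap((224,69),(250,40),6,o,384,0))
E
```

```text
[1.99 2.33]
```

{"method": "play_rows", "body": {
  "commands": [
    {"linear": [0,0,-4.5],"rot": [0,0,0],"hand": 1},
    {"linear": [0,0,-1.5],"rot": [0,0,0],"hand": 1},
    {"linear": [0,0,-0.6],"rot": [0,0,0],"hand": 1},
    {"linear": [0,0,-0.4],"rot": [0,0,0],"hand": 1}
  ]
}}

```text
t: 10.38
tcp_pos: [0.5515, 0.0171, 0.077]
ee_rot: [0.998, 0.056, 0.0, -0.0]
contact_force: [-1.7, -0.4, 6.2]
grip_width: 0.0002
```

{"method": "play_rows", "body": {
  "commands": [
    {"linear": [-0.3,3,-0.4],"rot": [0,0,0],"hand": 1},
    {"linear": [-0.3,3,-0.4],"rot": [0,0,0],"hand": 1},
    {"linear": [0,0,-0.4],"rot": [0,0,0],"hand": 1},
    {"linear": [0,0,-0.3],"rot": [0,0,0],"hand": 1}
  ]
}}

```text
t: 10.88
tcp_pos: [0.5508, 0.0236, 0.077]
ee_rot: [0.998, 0.056, 0.0, 0.001]
contact_force: [-2.2, -0.9, 4.5]
grip_width: 0.0
```

```bash
python3 - <<'E'
from h import *
o=get_obs();print(o["tcp_pos"],o["contact_force"]);s,d=read_camera("wrist");crop("pics/w8.png",s,384,0,512,100,6);np.savez("/tmp/w8.npz",p=s,d=d,q=o["ee_rot"],t=o["tcp_pos"])
E
```

```text
[0.55079226 0.02363542 0.07704663] [-2.15801454 -0.92346427  4.53616115]
```

View pics/w8.png

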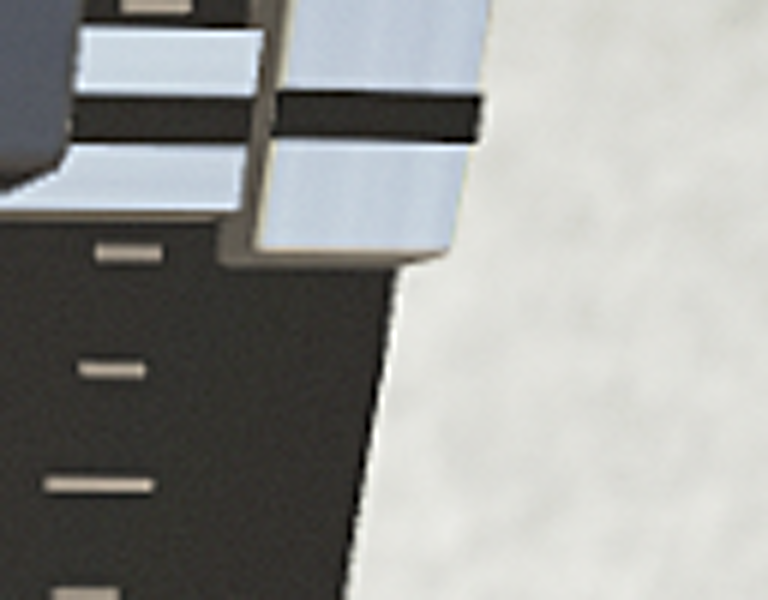

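```bash
python3 - <<'E'
from h import *
p,d,o=load("/tmp/w8.npz")
g=p[:,:,1].astype(float)
def line(col,r0,r1):  # dark line centre: weighted centroid
    c=g[r0:r1,col]; w=np.clip(c.max()*.9-c,0,None); return (w*np.arange(r0,r1)).sum()/w.sum()
a=[(c,line(c,13,29)) for c in range(400,423,2)]; b=[(c,line(c,9,30)) for c in range(432,460,3)]
print(np.round(a,2).tolist(),np.round(b,2).tolist())
fa=np.polyfit(*np.array(a).T,1);fb=np.polyfit(*np.array(b).T,1)
P=(425,np.polyval(fa,425));G=(430,np.polyval(fb,430));print(P,G,gap(P,G,1,o))
E
```

```text
[[400.0, 19.33], [402.0, 19.41], [404.0, 19.41], [406.0, 19.43], [408.0, 19.48], [410.0, 19.58], [412.0, 19.59], [414.0, 19.6], [416.0, 19.66], [418.0, 19.68], [420.0, 19.7], [422.0, 19.74]] [[432.0, 18.45], [435.0, 18.57], [438.0, 18.64], [441.0, 18.66], [444.0, 18.74], [447.0, 18.89], [450.0, 18.96], [453.0, 18.9], [456.0, 19.09], [459.0, 19.42]]
(425, np.float64(19.808509583255024)) (430, np.float64(18.370939258420215)) [2.51 0.72]
```

{"method": "play_rows", "body": {
  "commands": [
    {"linear": [-0.2,1.8,-0.4],"rot": [0,0,0],"hand": 1},
    {"linear": [0,0,-0.3],"rot": [0,0,0],"hand": 1},
    {"linear": [0,0,5],"rot": [0,0,0],"hand": 1},
    {"linear": [10,15,15],"rot": [0,0,0],"hand": 1},
    {"linear": [20,15,15],"rot": [0,0,0],"hand": 1},
    {"linear": [20,10,0],"rot": [0,0,0],"hand": 1},
    {"linear": [0,0,0],"rot": [0,0,0],"hand": 1},
    {"linear": [0,0,0],"rot": [0,0,0],"hand": 1}
  ]
}}

```text
t: 11.92
tcp_pos: [0.6009, 0.0669, 0.1131]
ee_rot: [0.998, 0.056, -0.0, 0.0]
contact_force: [-0.4, -0.3, 0.4]
grip_width: 0.0001
```

```bash
python3 - <<'E'
from h import *
o=get_obs();print(o["tcp_pos"],o["contact_force"]);s,d=read_camera("wrist");cv2.imwrite("pics/w9f.png",s[:,:,::-1]);np.savez("/tmp/w9.npz",p=s,d=d,q=o["ee_rot"],t=o["tcp_pos"])
E
```

```text
[0.60085707 0.06689243 0.11312367] [-0.38034417 -0.3414771   0.37996229]
```

View pics/w9f.png

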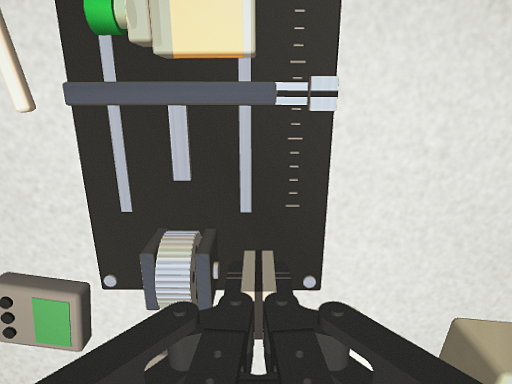

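```bash
python3 - <<'E'
from h import *
p,d,o=load("/tmp/w9.npz"); crop("pics/w9.png",p,262,64,352,124,8)
g=p[:,:,1].astype(float)
print(g[80:108,[280,290,300,306]].astype(int).T.tolist()); print(g[74:114,[313,320,328,334]].astype(int).T.tolist())
E
```

```text
[[52, 26, 233, 227, 220, 222, 220, 219, 224, 238, 106, 45, 53, 53, 50, 41, 79, 238, 220, 217, 214, 212, 215, 226, 190, 28, 49, 55], [50, 38, 179, 228, 223, 220, 219, 217, 220, 235, 152, 54, 46, 53, 53, 45, 25, 243, 222, 217, 214, 212, 214, 222, 245, 25, 48, 53], [48, 33, 174, 227, 222, 221, 220, 219, 221, 234, 153, 55, 48, 53, 52, 45, 26, 240, 220, 216, 213, 213, 213, 220, 246, 24, 52, 47], [54, 37, 176, 233, 233, 231, 230, 229, 231, 242, 163, 64, 44, 52, 50, 45, 27, 224, 213, 208, 204, 207, 186, 196, 211, 36, 48, 55]]
[[51, 49, 202, 222, 216, 215, 214, 215, 217, 215, 215, 216, 216, 216, 218, 229, 156, 60, 46, 56, 50, 44, 20, 237, 223, 217, 216, 216, 217, 216, 216, 218, 219, 218, 217, 229, 219, 36, 51, 54], [48, 46, 210, 225, 213, 211, 212, 211, 213, 212, 211, 214, 214, 214, 217, 228, 155, 60, 44, 49, 52, 45, 22, 231, 222, 216, 216, 214, 216, 215, 216, 215, 217, 216, 217, 228, 207, 41, 50, 59], [51, 48, 205, 226, 213, 213, 212, 213, 213, 212, 210, 212, 213, 211, 215, 226, 156, 64, 45, 49, 46, 42, 24, 225, 220, 213, 213, 213, 214, 213, 214, 213, 214, 214, 215, 225, 207, 48, 48, 55], [45, 41, 206, 230, 218, 216, 216, 215, 216, 217, 217, 216, 217, 215, 218, 229, 164, 71, 42, 49, 47, 46, 23, 224, 222, 215, 213, 213, 212, 213, 213, 213, 213, 211, 213, 219, 188, 170, 213, 221]]
```

View pics/w9.png

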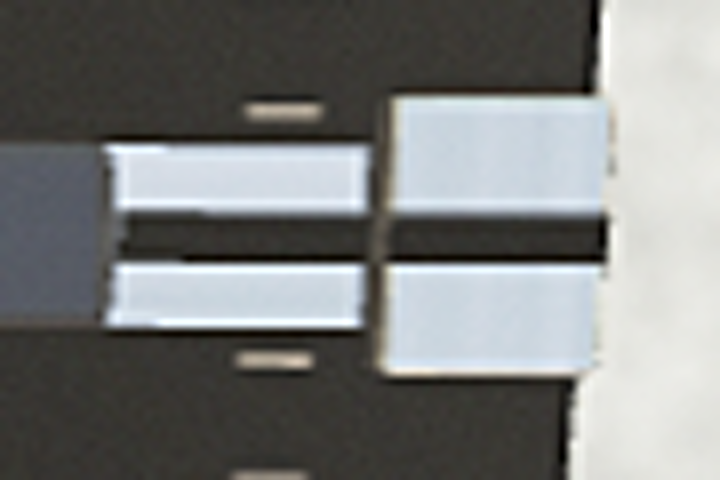

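{"method": "play_rows", "body": {
  "commands": [
    {"linear": [0,0,30],"rot": [0,0,0],"hand": 1},
    {"linear": [0,-20,30],"rot": [0,0,0],"hand": 1},
    {"linear": [0,-20,30],"rot": [0,0,0],"hand": 1},
    {"linear": [0,0,0],"rot": [0,0,0],"hand": 1},
    {"linear": [0,0,0],"rot": [0,0,0],"hand": 1}
  ]
}}

```text
t: 12.6
tcp_pos: [0.5964, 0.0236, 0.2037]
ee_rot: [0.998, 0.056, -0.003, 0.001]
contact_force: [0.3, -0.2, -0.3]
grip_width: 0.0
```

```bash
python3 - <<'E'
from h import *
o=get_obs();print(o["t"],o["tcp_pos"],o["contact_force"],abs(o["joint_vel"]).max());s,d=read_camera("wrist");cv2.imwrite("pics/w10.png",s[:,:,::-1])
g=s[:,:,1]
E
```

```text
12.6 [0.59641968 0.02356176 0.20366855] [ 0.29405242 -0.17535539 -0.25524387] 0.01264210920034806
```

View pics/w10.png

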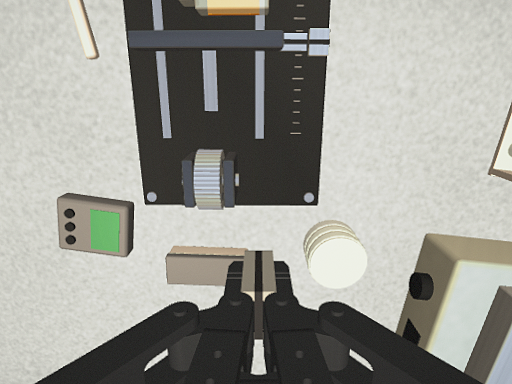

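The lines still run together at about (307, 41), the hand is clear of the holder, and nothing else has been disturbed. I'm handing the job in.

```bash
python3 -c "
from workcell import *
print(close_job())"
```

```text
the job is handed in; nothing more can be done
None
```

The jaw is set: its pointer line now runs on in the gauge block's line. I handed the job in at about 12.6 s with the hand clear of everything.

- **What I did:** With the gripper shut, I rolled the wheel from its top in four strokes of about 23–28 mm. A short stroke and a last nudge of about 2 mm finished it. The jaw moved about 33 mm in all.
- **Force:** The readings I took while rolling were mostly 1.5–8 N. The first touch-down briefly reached about 18 N, and one later one about 10.5 N, just over the light-touch range. Both were on the wheel.
- **Last checks:** Close up with the hand off the wheel, the two lines agreed to about 0.1 px, under 0.1 mm. A final look from higher up still showed them in line. In those last wrist views the flask, timer, slide box, dishes and pen looked undisturbed. The bottle and beaker were out of view, but the arm did not go near them.
- **Checks that disagreed:**
  - Before the short stroke, two gap readings differed, 2.9 mm against 2.3 mm. The first was taken with the finger still on the wheel.
  - Before the nudge, an eye estimate of about 0.45 mm and a computed 0.72 mm differed. The final close-up settled both.

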